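# Set the order receiver's address switches and click its tray home

## Robot

A 6-joint arm with a two-finger parallel gripper is mounted at the origin on the work surface. World frame = base frame: x ahead of the robot, y to its left, z up, the work surface at z = 0. Lengths are in m, angles in rad, forces in N, time in s.
With the tool pointing down it reaches from about 0.425 to 1.125 m from the base axis. Payload 14.9 kg.
Tool frame: the origin (TCP) lies at the very end of the fingers, on their centre line; the grasp point (between the pads) lies 19 mm behind it; z points along the fingers, y is the direction in which the jaws open and shut (so a half turn about z gives the same grasp; the last joint's range is limited). The gripper opens to 91 mm and grips with 3 to 60 N. Pads are 32 mm wide; open, the fingers measure 118 mm over their backs; the gripper's body (76 mm by 178 mm) begins 60 mm behind the grasp point.
Start: joints at [1.174, 0.379, 1.734, -0, 1.028, -0.033], TCP at [0.249, 0.654, 0.214] pointing down, gripper open.
Joint ranges: [-2.77, 2.77], [-0.74, 2.19], [0, 2.66], [-1.06, 4.2], [0.31, 2.87], [-3.08, 3.08]. Speed limits (rad/s): [1.89, 1.89, 2.39, 3.14, 3.14, 3.14].

## Interface

Orientations are given as a rotation vector (axis times angle).
In Python, from cell import readout, cams, order gives the robot as it stands.
- The arm moves only by the tool arm_command, never from a script. Its argument "rows" is a list of rows, each an object of numbers: "dx", "dy", "dz": the shift along the tool's x, y, z in units of 25 mm (1.0 is 25 mm); "turn": the turn about the tool's z in units of 10 degrees (1.0 is 10 degrees). A call has exactly 5 rows; each row is the pose to reach, as a shift and turn from the pose measured when the call began, along the tool's axes at that moment; what a row does not reach only later rows make up. A row lasts 1/8 s, in which the tool goes at most 62.5 mm and 10.7 degrees, less where a joint would pass 70% of its speed; a pose out of reach is approached as far as the arm can. A call with a gripper value outside its range is refused whole. "gripper" is the finger opening in mm, from 0 to 91.2, set as the call begins (left out, the last holds). The fingers move at their own pace and stop on an object; "grip_force" is the grip in N (left out, the last holds). Time passes only in rows, so rows that repeat a pose let the fingers close, or fill a call up. It gives the time, the measured TCP pose, the force and the opening at its end, in the units of the state.
- readout.get_obs(): the state, without advancing time (a new reading comes with each control period).
- cams.camera(name): name is "scene" or "top" or "wrist"; returns the picture (400x640x3 uint8, red, green, blue); there is no depth.
- cams.camera_model(name): a dict with "mtx" (3x3 intrinsics, pixels), "R" (3x3) and "t" (3): a world point X has camera coordinates R X + t. Camera axes: x right, y down, z forward; pixel columns grow to the right and rows downward; lengths in m; the calibration is good to about 2 mm. A picture is of the moment at which its call begins: read the wrist's pose just before it. camera_model takes no time and is no camera call; for the wrist camera it gives the pose at the moment of the call.
- order.finish_job(): hands the job in, once; it reports no verdict.
The state is a dict: "t": time; "qpos": joint angles; "qvel": joint speeds; "joint_torque": joint torques, N m; "eef_pos": TCP position; "orientation": TCP orientation; "ft_force": force on the tool from outside, world axes, zero at the start; "moment": the same for the moment, N m; "grip_width": finger opening in m.
Only numpy, scipy, OpenCV 4.12 (cv2) and the standard library are available. Lean on these libraries where they do the work, as an engineer would, in place of code of your own. Each camera call takes 0.05 s, during which the arm holds its last target.

## Task

The kitchen's order-call receiver has its address tray pulled out. Counting from the tray's front plate, set switches 1, 3 and 4 on (leaning towards the aerial's side) and switches 2 and 5 off (leaning the other way); then, once all five are right, push the tray in until it snaps fully home. Leave the mug, the jar and the plate where they stand.

Things in the scene. Friction and masses are not known exactly. Their poses are not given: they have to be found in the camera images.
- unit: White plastic order-call receiver standing firmly on the steel worktop (it does not move): box 180 deep (x) by 130 wide (y) by 68 high, with a stubby black aerial (11 mm thick, up to 148 mm above the table) at its rear left corner. Origin: centre of its underside; +x points to its rear, away from the tray, +y to the side on which the aerial stands, z up. The address tray slides out of its front (-x) face.
- tray (a joint): How far the address tray is out of the receiver, in m: 0 = pushed fully home, 0.14 = as far out as it goes. It starts about 0.125 to 0.14 out. It slides straight along the receiver's x axis with about 2.5 N of friction and stays where it is left. Over the last 12 mm a spring catch resists with up to roughly 7 N more; when the tray is about 5 mm from home the catch gives way, the force drops and the tray snaps home.
- tray_front (a point): Middle of the outer (robot-side) face of the tray's upright front plate, 34 mm above the table. The plate is 8 thick, 128 wide and reaches from 6 to 62 mm above the table; its axes are those of the receiver. Push this face in the receiver's +x direction to shut the tray. Behind the plate is the tray's flat deck, 100 wide, its top 22 mm above the table.
- sw1 (a joint): Angle of switch 1 (first from the front plate): +0.4 rad = on, leaning to the receiver's +y side (aerial side); -0.4 rad = off, leaning to the other side. Over-centre spring: past upright it snaps over by itself and stays; about 2 N at the lever's top flips it. It may start either way.
- sw1_foot (a point): Pivot of switch 1, on the tray deck's centre line 22 mm above the table, 36 mm behind the front plate's outer face. The white lever is 6 mm square and stands 22 mm above this point; its top is about 8.5 mm to one or the other side (receiver's y). The five levers stand in a row along the receiver's x, 20 mm apart, with nothing else standing on the deck; the receiver's body begins 32 mm beyond switch 5 when the tray is fully out.
- sw2 (a joint): Angle of switch 2 (second from the front plate): +0.4 rad = on, leaning to the receiver's +y side (aerial side); -0.4 rad = off, leaning to the other side. Over-centre spring: past upright it snaps over by itself and stays; about 2 N at the lever's top flips it. It may start either way.
- sw2_foot (a point): Pivot of switch 2, on the tray deck's centre line 22 mm above the table, 56 mm behind the front plate's outer face. The white lever is 6 mm square and stands 22 mm above this point; its top is about 8.5 mm to one or the other side (receiver's y). The five levers stand in a row along the receiver's x, 20 mm apart, with nothing else standing on the deck; the receiver's body begins 32 mm beyond switch 5 when the tray is fully out.
- sw3 (a joint): Angle of switch 3 (third from the front plate): +0.4 rad = on, leaning to the receiver's +y side (aerial side); -0.4 rad = off, leaning to the other side. Over-centre spring: past upright it snaps over by itself and stays; about 2 N at the lever's top flips it. It may start either way.
- sw3_foot (a point): Pivot of switch 3, on the tray deck's centre line 22 mm above the table, 76 mm behind the front plate's outer face. The white lever is 6 mm square and stands 22 mm above this point; its top is about 8.5 mm to one or the other side (receiver's y). The five levers stand in a row along the receiver's x, 20 mm apart, with nothing else standing on the deck; the receiver's body begins 32 mm beyond switch 5 when the tray is fully out.
- sw4 (a joint): Angle of switch 4 (fourth from the front plate): +0.4 rad = on, leaning to the receiver's +y side (aerial side); -0.4 rad = off, leaning to the other side. Over-centre spring: past upright it snaps over by itself and stays; about 2 N at the lever's top flips it. It may start either way.
- sw4_foot (a point): Pivot of switch 4, on the tray deck's centre line 22 mm above the table, 96 mm behind the front plate's outer face. The white lever is 6 mm square and stands 22 mm above this point; its top is about 8.5 mm to one or the other side (receiver's y). The five levers stand in a row along the receiver's x, 20 mm apart, with nothing else standing on the deck; the receiver's body begins 32 mm beyond switch 5 when the tray is fully out.
- sw5 (a joint): Angle of switch 5 (fifth from the front plate): +0.4 rad = on, leaning to the receiver's +y side (aerial side); -0.4 rad = off, leaning to the other side. Over-centre spring: past upright it snaps over by itself and stays; about 2 N at the lever's top flips it. It may start either way.
- sw5_foot (a point): Pivot of switch 5, on the tray deck's centre line 22 mm above the table, 116 mm behind the front plate's outer face. The white lever is 6 mm square and stands 22 mm above this point; its top is about 8.5 mm to one or the other side (receiver's y). The five levers stand in a row along the receiver's x, 20 mm apart, with nothing else standing on the deck; the receiver's body begins 32 mm beyond switch 5 when the tray is fully out.
- mug: White ceramic mug, 80 across, 90 high, bystander beside the receiver. Origin: centre of its underside.
- jar: Amber glass jar with steel cap, 60 across, 100 high, bystander beside the receiver. Origin: centre of its underside.
- plate: Dark blue plate, 200 across, 22 high, bystander. Origin: centre of its underside.
Things that resemble listed ones, but are neither listed nor needed, are in the scene too. Several things have the shape of the unit; the one meant has the colours described above.

How it is judged:
On the way, in this order (a step that is already met when the one before it is completed fails the run):
1. with the tray still out, switches 1, 3 and 4 are on and 2 and 5 off (value of joint each of sw1, sw3, sw4 above 0.25 rad and value of joint each of sw2, sw5 below -0.25 rad and value of joint tray above 0.05 m), for 0.2 s.
2. the tray has snapped fully home (value of joint tray below 0.003 m), for 0.2 s.
At the end, for the whole second after the job is handed in: Switches 1, 3 and 4 are on (beyond +0.25 rad), 2 and 5 are off (beyond -0.25 rad) and the tray is snapped home (within 3 mm) (value of joint each of sw1, sw3, sw4 above 0.25 rad and value of joint each of sw2, sw5 below -0.25 rad and value of joint tray below 0.003 m); the robot touches nothing.
It fails at once if the mug is pushed more than 30 mm or tipped over (distance of mug from where it was at the start of the episode above 0.03 m or angle between mug's own z axis and vertical above 0.5 rad).
It fails at once if the jar is pushed more than 30 mm or tipped over (distance of jar from where it was at the start of the episode above 0.03 m or angle between jar's own z axis and vertical above 0.5 rad).
It fails at once if the plate is pushed more than 30 mm or tipped over (distance of plate from where it was at the start of the episode above 0.03 m or angle between plate's own z axis and vertical above 0.5 rad).
It also fails if it takes over 61 s, if anything falls off the work surface, if the arm or the gripper's body presses on something with over 40 N, if the wrist force passes 120 N, or if a joint passes its speed limit or range.

## Working session

There is one attempt and no reset: what is moved stays moved. The work goes in short steps, Python scripts to look and compute and a tool call to move; the robot and the scene stay as the last step left them, time stands still between calls to the robot, and variables do not carry over. Pictures are saved under pics/ and viewed, and the job is handed in when it is done.

Besides the shell and the picture viewer there is one more tool, called after "Request:" by a JSON object that holds its "method" and its "body". arm_command: Moves the arm, as the interface text tells. Its arguments: {"type":"object","properties":{"rows":{"type":"array","items":{"type":"object","properties":{"dx":{"type":"number"},"dy":{"type":"number"},"dz":{"type":"number"},"turn":{"type":"number"}}}},"gripper":{"type":"number"},"grip_force":{"type":"number"}},"required":["rows"]}

```bash
ls; mkdir -p pics
python3 - <<'E'
from cell import readout,cams
import cv2,json
o=readout.get_obs();print({k:o[k] for k in('t','eef_pos','orientation','grip_width','ft_force')})
for n in('scene','top','wrist'):
    m=cams.camera_model(n);print(n,m)
    cv2.imwrite(f'pics/{n}0.png',cams.camera(n)[:,:,::-1])
E
```

```text
pics
{'t': 0.0, 'eef_pos': array([0.24893376, 0.65382231, 0.21329461]), 'orientation': array([-5.68243882e-01, -3.08955214e+00,  1.66320593e-03]), 'grip_width': 0.09138117172507651, 'ft_force': array([ 0.18773627,  0.66957804, -0.25846927])}
scene {'mtx': array([[379.83207302,   0.        , 310.1432055 ],
       [  0.        , 379.83207302, 198.44976129],
       [  0.        ,   0.        ,   1.        ]]), 'R': array([[-0.711117  ,  0.70301255,  0.00927179],
       [ 0.44719415,  0.46244686, -0.76561106],
       [-0.54252189, -0.54029275, -0.64323692]]), 't': array([ 0.36973783, -0.19661433,  1.18675367])}
top {'mtx': array([[382.76862859,   0.        , 313.6401779 ],
       [  0.        , 382.76862859, 196.75182873],
       [  0.        ,   0.        ,   1.        ]]), 'R': array([[-0.02868174, -0.99949027, -0.01401974],
       [-0.98283449,  0.03075538, -0.18190788],
       [ 0.18224634,  0.00856165, -0.98321563]]), 't': array([0.01018279, 0.50327705, 0.9690966 ])}
wrist {'mtx': array([[331.21671643,   0.        , 318.04396661],
       [  0.        , 331.21671643, 197.27387366],
       [  0.        ,   0.        ,   1.        ]]), 'R': array([[ 0.35643635,  0.93431823, -0.00160182],
       [ 0.90075978, -0.34317765,  0.26619714],
       [ 0.24816313, -0.0963252 , -0.96391728]]), 't': array([-0.69813561, -0.03083835,  0.39181058])}
```

View pics/scene0.png

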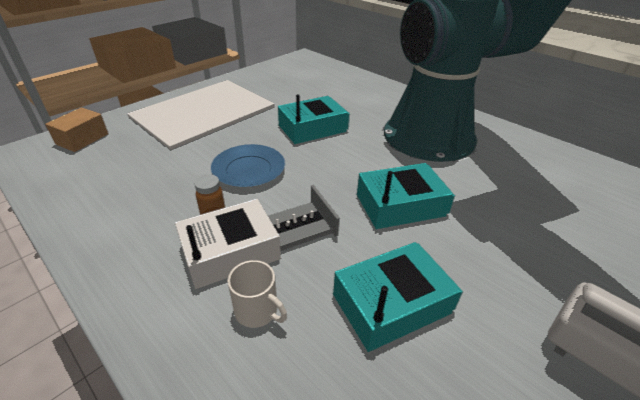

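View pics/top0.png

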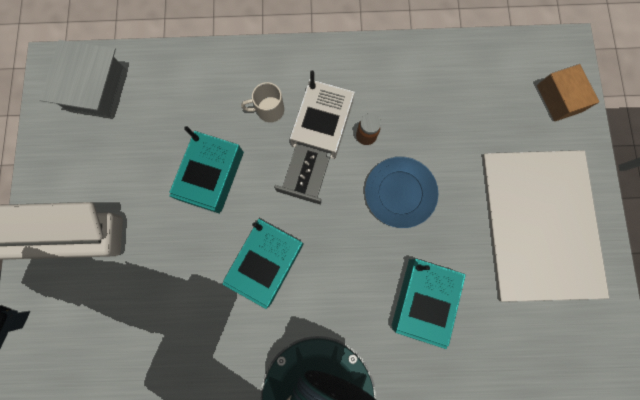

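View pics/wrist0.png

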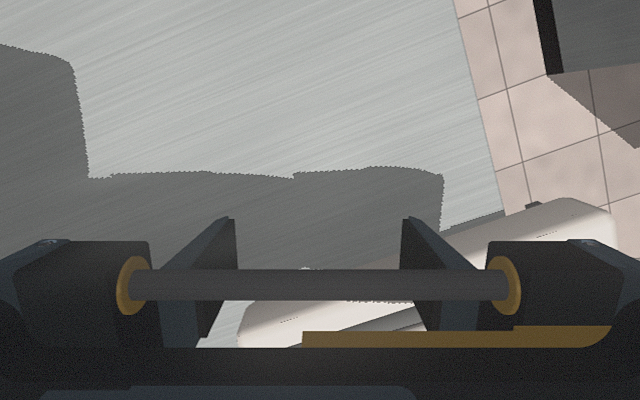

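Run:
```python
import cv2
a=cv2.imread('pics/top0.png')[65:215,265:365];cv2.imwrite('pics/top0z.png',cv2.resize(a,None,fx=4,fy=4,interpolation=cv2.INTER_CUBIC))
a=cv2.imread('pics/scene0.png')[175:295,170:350];cv2.imwrite('pics/scene0z.png',cv2.resize(a,None,fx=4,fy=4,interpolation=cv2.INTER_CUBIC))
```

```text
(no output)
```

View pics/top0z.png

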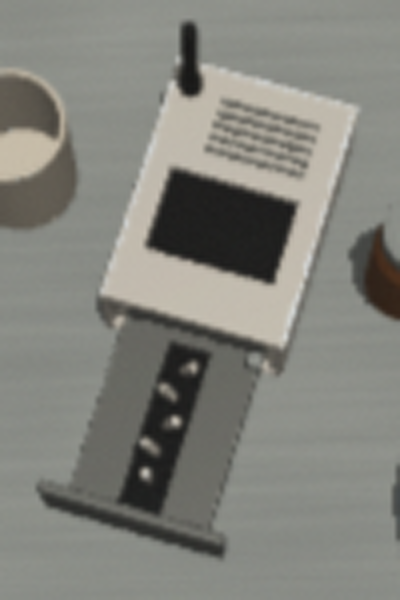

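View pics/scene0z.png

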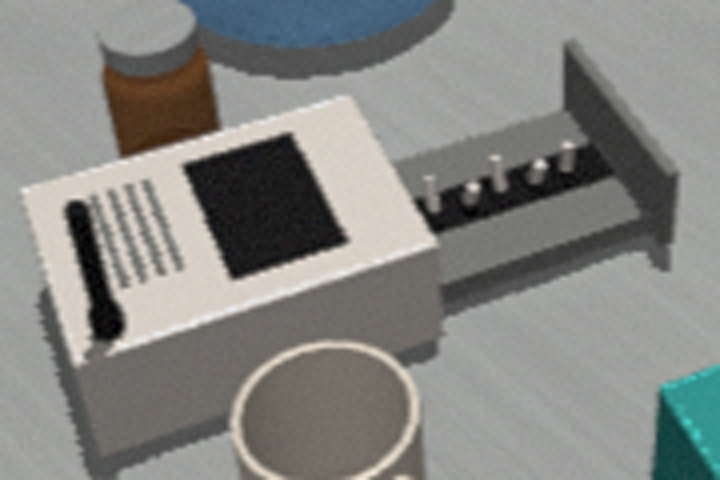

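```bash
cat > h.py <<'E'
import numpy as np,cv2
from scipy.optimize import least_squares
from cell import cams
def proj(n,X,m=None):
    m=m or cams.camera_model(n);X=np.atleast_2d(X)
    c=X@m['R'].T+m['t'];p=c@m['mtx'].T;return p[:,:2]/p[:,2:]
def U2W(p,x,y,yaw):
    p=np.atleast_2d(p).astype(float);c,s=np.cos(yaw),np.sin(yaw)
    return np.c_[x+c*p[:,0]-s*p[:,1],y+s*p[:,0]+c*p[:,1],p[:,2]]
E
cat > fit.py <<'E'
from h import *
Z=lambda l,o:[((u+.5)/4-.5+o[0],(v+.5)/4-.5+o[1]) for u,v in l]
tp=Z([(185,62),(357,107),(100,297),(282,347),(38,484),(226,542)],(265,65))
sp=Z([(22,190),(350,97),(437,243),(80,362),(568,43),(680,174)],(170,175))
A,B=.09,.065
def res(q):
    x,y,yaw,d=q
    f=-A-d  # guess: outer face position at tray d : tray d=0 -> plate flush?
    t=[(A,B,.068),(A,-B,.068),(-A,B,.068),(-A,-B,.068),(f-.0,.064,.062),(f,-.064,.062)]
    s=[(A,-B,.068),(-A,-B,.068),(-A,B,.068),(A,B,.068),(f+.004,-.064,.062),(f,.064,.062)]
    return np.r_[(proj('top',U2W(t,x,y,yaw))-tp),(proj('scene',U2W(s,x,y,yaw))-sp)].ravel()
r=least_squares(res,[.65,0,-.2,.13]);print(r.x);print(r.fun.reshape(-1,2).round(1))
q=r.x;f=-A-q[3]
for n,o in(('top',(265,65)),('scene',(170,175))):
    im=cv2.imread(f'pics/{n}0z.png')
    for i in range(5):
        X=f+.036+.02*i
        b=U2W([(X,0,.022),(X,.0085,.042),(X,-.0085,.042)],*q[:3])
        p=((proj(n,b)-o+.5)*4-.5).round().astype(int)
        for a,c in zip(p,[(0,0,255),(0,255,0),(255,0,0)]): cv2.circle(im,tuple(map(int,a)),2,c,-1)
    cv2.imwrite(f'pics/{n}0f.png',im)
E
python3 fit.py
```

```text
[ 0.72478634 -0.03417095 -0.33006933  0.13493965]
[[-1.9 -1.8]
 [ 0.6 -0.2]
 [-0.7 -0.8]
 [ 0.4  0.4]
 [-0.5  0.3]
 [-1.  -0.1]
 [-0.1 -1.2]
 [ 0.7 -1.7]
 [ 1.2 -0.2]
 [-1.1  0.2]
 [-0.6 -1.2]
 [-0.5 -0.8]]
```

View pics/top0f.png

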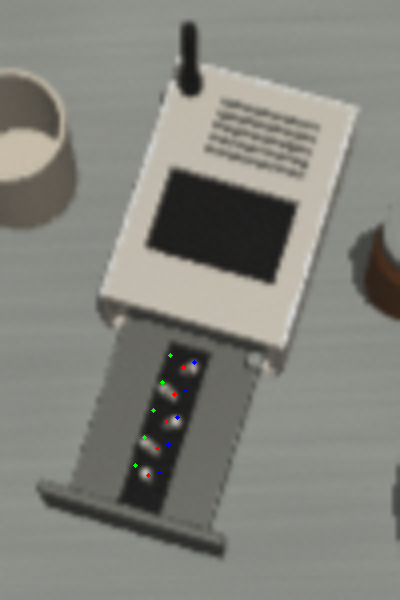

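View pics/scene0f.png

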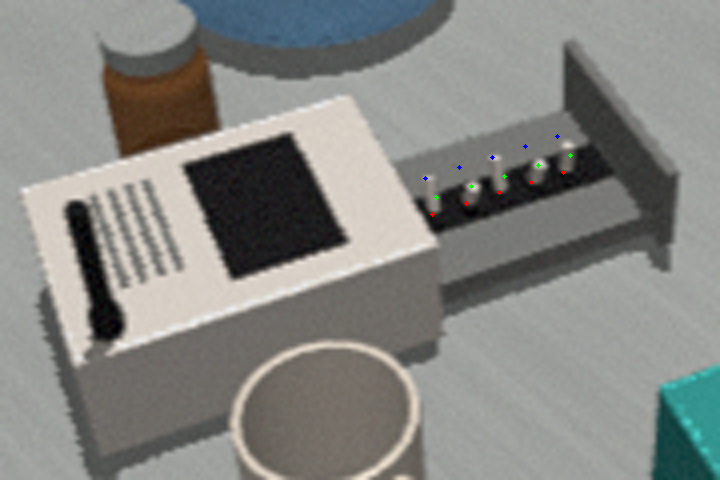

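```bash
cat >> h.py <<'E'
from scipy.spatial.transform import Rotation as Ro
from cell import readout
def state():
    o=readout.get_obs();R=Ro.from_rotvec(o['orientation']).as_matrix();return o,R,np.array(o['eef_pos'])
def plan(tgt,yawy):
    """tgt world TCP, yawy: desired heading of tool y axis (mod pi). prints move in units"""
    o,R,p=state();d=R.T@(np.array(tgt)-p)/.025
    y=np.arctan2(R[1,1],R[0,1]);dt=(yawy-y+np.pi/2)%np.pi-np.pi/2
    # tool z down => positive turn about tool z = negative world yaw
    print('t',o['t'],'p',p.round(4),'move',d.round(2),'turn units',np.degrees(-dt).round(1)/10,'yawy',round(np.degrees(y),2),'F',np.round(o['ft_force'],1),'tilt',R[:,2].round(3))
E
python3 - <<'E'
from h import *
o,R,p=state();print(R.round(3));m=cams.camera_model('wrist');print('cam in tool',(R.T@(-m['R'].T@m['t']-p)).round(3)); print('cam axes in tool\n',(m['R']@R).round(3))
q=[.7248,-.0342,-.330];f=-.09-.135
print(U2W([(f+.076,0,.03),(f,0,.034)],*q))
plan(U2W([(f+.02,0,.2)],*q)[0],q[2])
E
```

```text
[[-0.935  0.356 -0.   ]
 [ 0.356  0.935 -0.001]
 [ 0.    -0.001 -1.   ]]
cam in tool [ 0.074 -0.001 -0.171]
cam axes in tool
 [[-0.001  1.     0.001]
 [-0.964 -0.    -0.266]
 [-0.266 -0.001  0.964]]
[[0.58383969 0.01408241 0.03      ]
 [0.51194047 0.03870968 0.034     ]]
t 0.15 p [0.249  0.6539 0.2134] move [-19.39 -19.23   0.55] turn units 8.809999999999999 yawy 69.16 F [-0.1  0.   0.3] tilt [-0.    -0.001 -1.   ]
```

Run:
```python
from h import *
q=[.7248,-.0342,-.330];f=-.09-.135
plan(U2W([(f+.076,-.05,.2)],*q)[0],q[2])
```

```text
t 0.15 p [0.249  0.6539 0.2134] move [-21.69 -21.15   0.55] turn units 8.809999999999999 yawy 69.16 F [-0.1  0.   0.3] tilt [-0.    -0.001 -1.   ]
```

Request:
{"method": "arm_command", "body": {"rows": [{"dx": -1.6, "dy": -1.6, "dz": 0, "turn": 0.7}, {"dx": -3.2, "dy": -3.2, "dz": 0, "turn": 1.4}, {"dx": -4.9, "dy": -4.8, "dz": 0.1, "turn": 2.1}, {"dx": -6.5, "dy": -6.4, "dz": 0.1, "turn": 2.8}, {"dx": -8.1, "dy": -8.0, "dz": 0.1, "turn": 3.5}]}}

```text
t: 0.78
eef_pos: [0.3674, 0.3932, 0.211]
orientation: [1.476, 2.773, -0.001]
ft_force: [1.0, -0.4, -0.7]
grip_width: 0.0913
```

Run:
```python
from h import *
q=[.7248,-.0342,-.330];f=-.09-.135
plan(U2W([(f+.076,-.05,.2)],*q)[0],q[2])
```

```text
t 0.775 p [0.3674 0.3932 0.211 ] move [-18.62  -2.88   0.45] turn units 5.279999999999999 yawy 33.94 F [ 1.  -0.4 -0.7] tilt [-0.    -0.001 -1.   ]
```

Request:
{"method": "arm_command", "body": {"rows": [{"dx": -2.3, "dy": -0.4, "dz": 0, "turn": 0.7}, {"dx": -4.6, "dy": -0.8, "dz": 0, "turn": 1.4}, {"dx": -6.9, "dy": -1.1, "dz": 0.1, "turn": 2.1}, {"dx": -9.2, "dy": -1.5, "dz": 0.1, "turn": 2.8}, {"dx": -11.5, "dy": -1.8, "dz": 0.1, "turn": 3.5}]}}

```text
t: 1.4
eef_pos: [0.491, 0.1277, 0.2088]
orientation: [2.246, 2.196, -0.001]
ft_force: [0.1, 1.2, -0.7]
grip_width: 0.0911
```

Run:
```python
from h import *
q=[.7248,-.0342,-.330];f=-.09-.135
plan(U2W([(f+.076,-.05,.2)],*q)[0],q[2])
```

```text
t 1.4 p [0.491  0.1277 0.2088] move [-6.37  3.21  0.36] turn units 1.7600000000000002 yawy -1.29 F [ 0.1  1.2 -0.7] tilt [-0.    -0.001 -1.   ]
```

Request:
{"method": "arm_command", "body": {"rows": [{"dx": -1.7, "dy": 0.8, "dz": 0.1, "turn": 0.5}, {"dx": -3.3, "dy": 1.6, "dz": 0.5, "turn": 1.0}, {"dx": -5.0, "dy": 2.5, "dz": 0.8, "turn": 1.5}, {"dx": -6.4, "dy": 3.2, "dz": 1.0, "turn": 1.8}, {"dx": -6.4, "dy": 3.2, "dz": 1.0, "turn": 1.8}]}}

```text
t: 2.02
eef_pos: [0.5679, -0.036, 0.1834]
orientation: [2.565, 1.814, -0.002]
ft_force: [-0.1, -0.8, -0.0]
grip_width: 0.0912
```

Run:
```python
from h import *
q=[.7248,-.0342,-.330];f=-.09-.135
plan(U2W([(f+.076,-.05,.2)],*q)[0],q[2])
import pickle
m=cams.camera_model('wrist');pickle.dump(m,open('w1.pkl','wb'))
cv2.imwrite('pics/wrist1.png',cams.camera('wrist')[:,:,::-1])
```

```text
t 2.025 p [ 0.5679 -0.036   0.1834] move [ 0.1  -0.05 -0.67] turn units -0.06 yawy -19.46 F [-0.1 -0.8 -0. ] tilt [-0.001 -0.001 -1.   ]
```

View pics/wrist1.png

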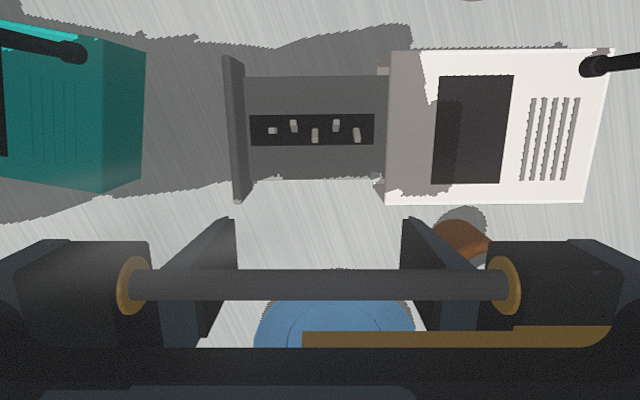

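```bash
cat > fit2.py <<'E'
import sys,pickle
from h import *
im=cv2.imread('pics/wrist1.png');a=im[40:215,210:400];cv2.imwrite('pics/w1z.png',cv2.resize(a,None,fx=4,fy=3.4,interpolation=cv2.INTER_CUBIC))
a=im[100:160,240:390];cv2.imwrite('pics/w1zz.png',cv2.resize(a,None,fx=5,fy=5,interpolation=cv2.INTER_CUBIC))
E
python3 fit2.py
```

```text
(no output)
```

View pics/w1z.png

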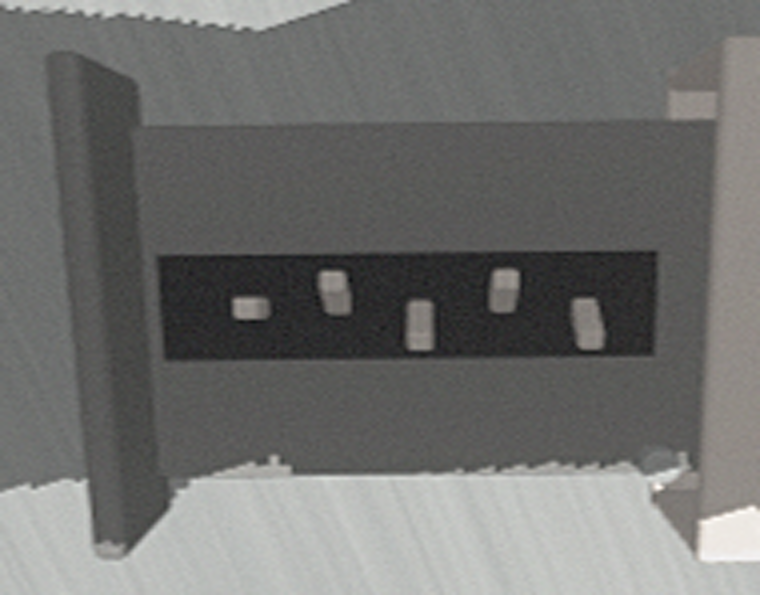

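View pics/w1zz.png

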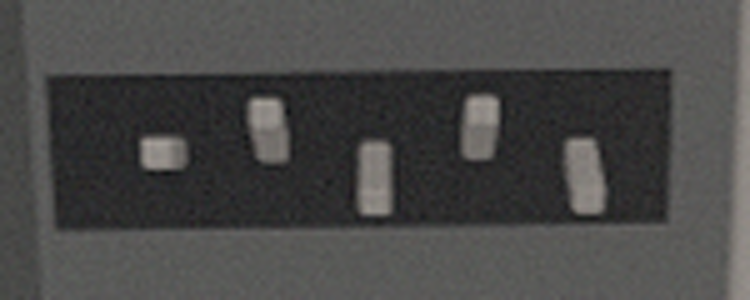

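```bash
cat > fit3.py <<'E'
import pickle
from h import *
M=pickle.load(open('w1.pkl','rb'))
lv=np.array([((u+.5)/5-.5+240,(v+.5)/5-.5+100) for u,v in [(157,153),(266,112),(375,203),(483,112),(588,200)]])
pl=np.array([((u+.5)/4-.5+210,(v+.5)/3.4-.5+40) for u,v in [(49,53),(96,556)]])
un=np.array([(391,51),(615,48),(583,203),(386,205)])
A,B=.09,.065
sg=[0,1,-1,1,-1]
def mod(q,s=0):
    x,y,yaw,f=q
    L=[(f+.036+.02*i,.0085*sg[i],.0422 if i else .044) for i in range(5)]
    P=[(f,.064,.062),(f,-.064,.062)]
    U=[(-A,B,.068),(A,B,.068),(A,-B,.068),(-A,-B,.068)]
    return [proj('wrist',U2W(k,x,y,yaw),M) for k in(L,P,U)]
def res(q):
    a,b,c=mod(q);return np.r_[2*(a-lv),b-pl,c-un].ravel()
r=least_squares(res,[.725,-.034,-.33,-.225],loss='soft_l1');q=r.x;print(q.round(4),np.degrees(q[2]));print(res(q).reshape(-1,2).round(1))
print('front',U2W([(q[3],0,.034)],*q[:3]),'d',-q[3]-.098)
pickle.dump(q,open('q.pkl','wb'))
E
python3 fit3.py
```

```text
[ 0.7265 -0.0363 -0.3309 -0.228 ] -18.958383104694693
[[ 0.4  2.7]
 [-0.1 -0.3]
 [ 0.1  0.1]
 [-0.1 -1.2]
 [ 0.6  0.5]
 [-1.3 -1. ]
 [-0.8  0.8]
 [-0.2 -1. ]
 [ 1.5 -0.3]
 [ 0.2  0.8]
 [-2.3  0.6]]
front [[0.51084887 0.03776107 0.034     ]] d 0.13004790439654262
```

```bash
cat >> h.py <<'E'
import pickle,os
q=pickle.load(open('q.pkl','rb')) if os.path.exists('q.pkl') else None
def back(n,px,z,m=None):
    m=m or cams.camera_model(n);c=-m['R'].T@m['t'];d=m['R'].T@np.linalg.solve(m['mtx'],[px[0],px[1],1]);return c+d*(z-c[2])/d[2]
def W2U(P):
    c,s=np.cos(q[2]),np.sin(q[2]);d=np.array(P)-[q[0],q[1],0];return np.array([c*d[0]+s*d[1],-s*d[0]+c*d[1],d[2]])
def goto(ux,uy,z):  # unit-frame TCP
    plan(U2W([(ux,uy,z)],*q[:3])[0],q[2]); print('unit tcp',W2U(state()[2]).round(4))
E
python3 - <<'E'
from h import *
print('jar',W2U(back('scene',(207,182),.1)),W2U(back('top',(370,126),.1)))
print('plate',W2U(back('top',(401,191),.02)), 'mug',W2U(back('top',(267,95),.09)))
goto(q[3]+.036-.052,-.045,.10)
E
```

```text
jar [ 0.0013296  -0.12237043  0.1       ] [-0.0092938  -0.13058276  0.1       ]
plate [-0.13138832 -0.2633945   0.02      ] mug [-0.00160816  0.15562032  0.09      ]
t 2.075 p [ 0.5673 -0.0348  0.1835] move [ 0.19 -3.72  3.34] turn units -0.04 yawy -19.37 F [ 0.2  0.9 -0. ] tilt [-0.001 -0.001 -1.   ]
unit tcp [-0.1511 -0.0503  0.1835]
```

Request:
{"method": "arm_command", "body": {"rows": [{"dx": 0.1, "dy": -1.8, "dz": 0.5}, {"dx": 0.2, "dy": -3.7, "dz": 1.2}, {"dx": 0.2, "dy": -3.7, "dz": 3.0}, {"dx": 0.2, "dy": -3.7, "dz": 4.3}, {"dx": 0.2, "dy": -3.7, "dz": 4.3}]}}

```text
invalid input at $.rows[0]: expected keys dx, dy, dz, turn
```

Run:
```python
from h import *
goto(q[3]+.036-.052,-.043,.031)
cv2.imwrite('pics/wrist2.png',cams.camera('wrist')[:,:,::-1])
cv2.imwrite('pics/scene2.png',cams.camera('scene')[:,:,::-1])
```

```text
t 2.075 p [ 0.5673 -0.0348  0.1835] move [ 0.27 -3.72  6.1 ] turn units -0.04 yawy -19.37 F [ 0.2  0.9 -0. ] tilt [-0.001 -0.001 -1.   ]
unit tcp [-0.1511 -0.0503  0.1835]
```

View pics/wrist2.png

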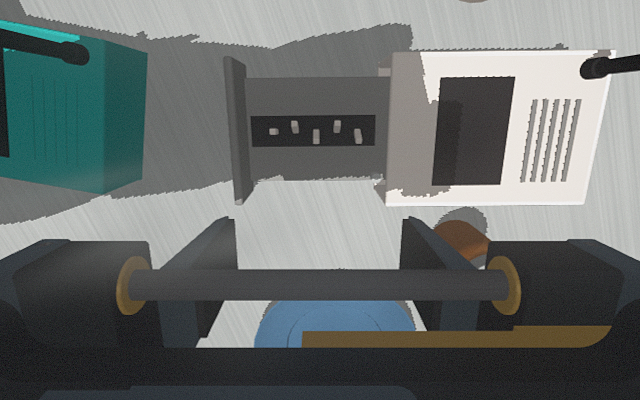

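View pics/scene2.png

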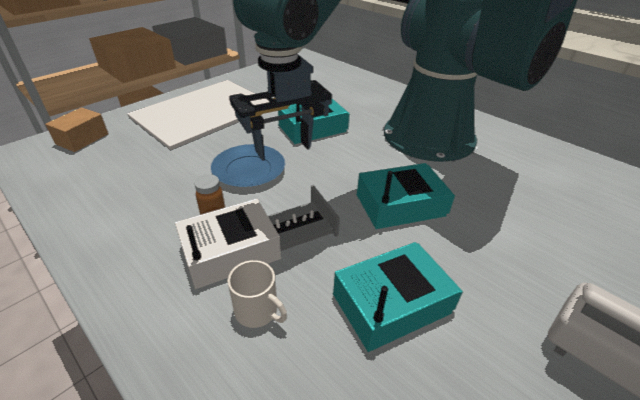

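Request:
{"method": "arm_command", "body": {"rows": [{"dx": 0.1, "dy": -1.8, "dz": 0.5, "turn": 0}, {"dx": 0.2, "dy": -3.7, "dz": 1.2, "turn": 0}, {"dx": 0.2, "dy": -3.7, "dz": 3.0, "turn": 0}, {"dx": 0.2, "dy": -3.7, "dz": 4.3, "turn": 0}, {"dx": 0.2, "dy": -3.7, "dz": 4.3, "turn": 0}]}}

```text
t: 2.8
eef_pos: [0.4794, 0.0025, 0.075]
orientation: [-2.558, -1.819, 0.006]
ft_force: [-0.2, 0.3, 1.1]
grip_width: 0.0915
```

Run:
```python
from h import *
goto(q[3]+.036-.052,-.043,.031)
o,R,p=state();m=cams.camera_model('wrist')
im=cams.camera('wrist')[:,:,::-1].copy()
for x in(-.016,.016):
  for y in (.0456,.059,-.0456,-.059):
    u=proj('wrist',p+R@[x,y,0],m)[0];print(x,y,u.round(0));cv2.circle(im,tuple(int(k) for k in u.round()),2,(0,0,255),-1)
for i in range(5):
    u=proj('wrist',U2W([(q[3]+.036+.02*i,0,.022)],*q[:3]),m)[0];cv2.circle(im,tuple(int(k) for k in u.round()),2,(0,255,0),-1)
cv2.imwrite('pics/wrist3.png',im)
cv2.imwrite('pics/scene3.png',cams.camera('scene')[:,:,::-1])
```

```text
t 2.8 p [0.4794 0.0025 0.075 ] move [0.03 0.1  1.76] turn units -0.02 yawy -19.17 F [-0.2  0.3  1.1] tilt [-0.004 -0.    -1.   ]
unit tcp [-0.2463 -0.0436  0.075 ]
-0.016 0.0456 [396. 269.]
-0.016 0.059 [420. 269.]
-0.016 -0.0456 [237. 269.]
-0.016 -0.059 [213. 269.]
0.016 0.0456 [400. 216.]
0.016 0.059 [425. 216.]
0.016 -0.0456 [233. 216.]
0.016 -0.059 [208. 216.]
```

View pics/wrist3.png

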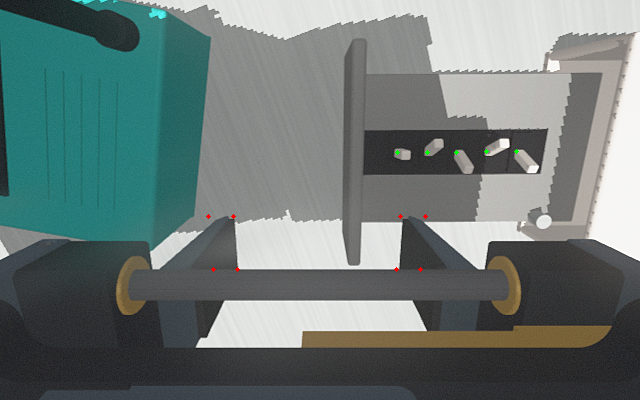

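View pics/scene3.png

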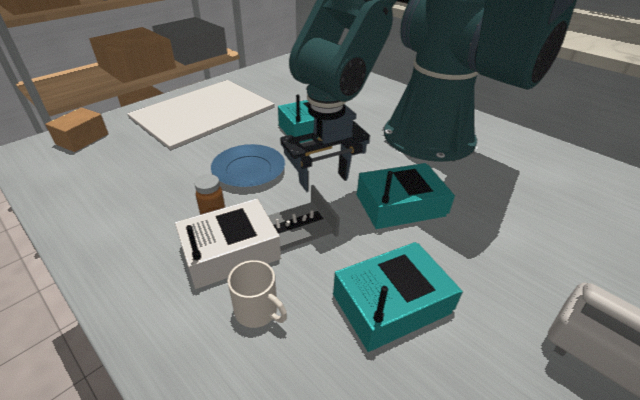

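Request:
{"method": "arm_command", "body": {"rows": [{"dx": 0, "dy": 0.2, "dz": 0.6, "turn": 0}, {"dx": 0, "dy": 0.2, "dz": 1.2, "turn": 0}, {"dx": 0, "dy": 0.2, "dz": 1.7, "turn": 0}, {"dx": 0.2, "dy": 0.2, "dz": 1.7, "turn": 0}, {"dx": 0.4, "dy": 0.2, "dz": 1.7, "turn": 0}]}}

```text
t: 3.52
eef_pos: [0.4896, 0.0102, 0.0347]
orientation: [2.561, 1.819, -0.001]
ft_force: [-0.3, -0.0, 0.4]
grip_width: 0.0911
```

Run:
```python
from h import *
goto(q[3]+.036-.049,-.015,.031)
cv2.imwrite('pics/wrist4.png',cams.camera('wrist')[:,:,::-1])
```

```text
t 3.525 p [0.4896 0.0102 0.0347] move [ 0.72 -0.08  0.15] turn units -0.03 yawy -19.21 F [-0.3 -0.   0.4] tilt [-0.    -0.001 -1.   ]
unit tcp [-0.2392 -0.033   0.0347]
```

View pics/wrist4.png

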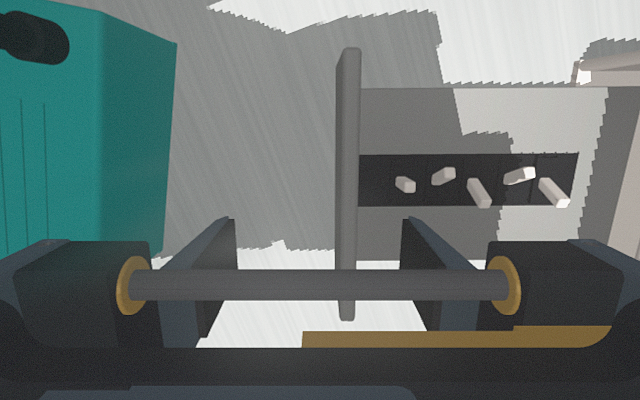

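Request:
{"method": "arm_command", "body": {"rows": [{"dx": 0.2, "dy": -0.1, "dz": 0.1, "turn": 0}, {"dx": 0.4, "dy": -0.1, "dz": 0.1, "turn": 0}, {"dx": 0.6, "dy": -0.1, "dz": 0.1, "turn": 0}, {"dx": 0.75, "dy": -0.1, "dz": 0.1, "turn": 0}, {"dx": 0.75, "dy": -0.1, "dz": 0.1, "turn": 0}]}}

```text
t: 4.2
eef_pos: [0.4938, 0.0291, 0.0325]
orientation: [2.56, 1.82, -0.001]
ft_force: [-1.2, -4.9, 1.7]
grip_width: 0.0912
```

Run:
```python
from h import *
goto(q[3]+.036-.049,-.015,.031)
cv2.imwrite('pics/wrist5.png',cams.camera('wrist')[:,:,::-1])
```

```text
t 4.2 p [0.4938 0.0291 0.0325] move [-0.05  0.01  0.06] turn units -0.02 yawy -19.19 F [-1.2 -4.9  1.7] tilt [ 0.    -0.001 -1.   ]
unit tcp [-0.2413 -0.0137  0.0325]
```

View pics/wrist5.png

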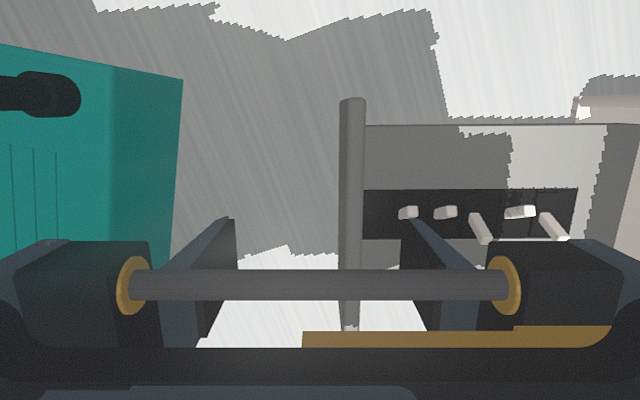

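Request:
{"method": "arm_command", "body": {"rows": [{"dx": 0.05, "dy": 0, "dz": 0, "turn": 0}, {"dx": 0.1, "dy": 0, "dz": 0, "turn": 0}, {"dx": 0.1, "dy": 0, "dz": 0, "turn": 0}, {"dx": 0.1, "dy": 0, "dz": 0, "turn": 0}, {"dx": 0.1, "dy": 0, "dz": 0, "turn": 0}]}}

```text
t: 4.88
eef_pos: [0.494, 0.0304, 0.0324]
orientation: [2.561, 1.818, -0.003]
ft_force: [-4.8, -20.3, 4.1]
grip_width: 0.0914
```

Run:
```python
from h import *
goto(q[3]+.036-.049,-.015,.031)
```

```text
t 4.875 p [0.494  0.0304 0.0324] move [-0.1   0.02  0.06] turn units -0.03 yawy -19.25 F [ -4.8 -20.3   4.1] tilt [-0.001 -0.002 -1.   ]
unit tcp [-0.2416 -0.0124  0.0324]
```

Request:
{"method": "arm_command", "body": {"rows": [{"dx": -0.3, "dy": 0, "dz": 0, "turn": 0}, {"dx": -1.0, "dy": 0, "dz": 0, "turn": 0}, {"dx": -1.2, "dy": 0, "dz": 0, "turn": 0}, {"dx": -1.2, "dy": 0, "dz": -0.8, "turn": 0}, {"dx": -1.2, "dy": 0, "dz": -1.0, "turn": 0}]}}

```text
t: 5.5
eef_pos: [0.4848, 0.0019, 0.0583]
orientation: [2.561, 1.817, -0.001]
ft_force: [-0.7, 0.5, -0.2]
grip_width: 0.0913
```

Run:
```python
from h import *
goto(q[3]+.076-.049,-.043,.033)
cv2.imwrite('pics/wrist6.png',cams.camera('wrist')[:,:,::-1])
```

```text
t 5.5 p [0.4848 0.0019 0.0583] move [-0.01  1.6   1.01] turn units -0.03 yawy -19.28 F [-0.7  0.5 -0.2] tilt [ 0.    -0.002 -1.   ]
unit tcp [-0.2411 -0.0424  0.0583]
```

View pics/wrist6.png

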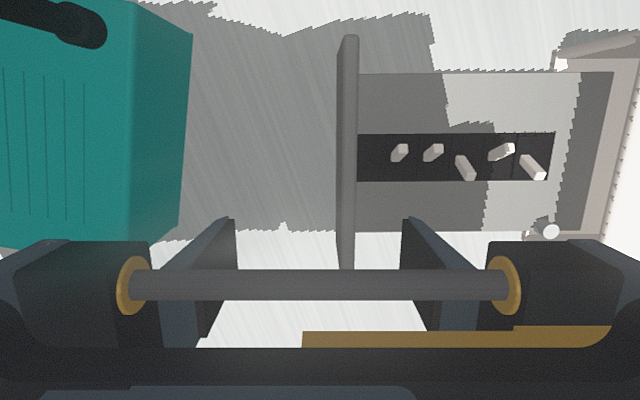

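Request:
{"method": "arm_command", "body": {"rows": [{"dx": 0, "dy": 1.6, "dz": 0, "turn": 0}, {"dx": 0, "dy": 1.6, "dz": 0.6, "turn": 0}, {"dx": 0, "dy": 1.6, "dz": 1.0, "turn": 0}, {"dx": 0, "dy": 1.6, "dz": 1.0, "turn": 0}, {"dx": 0.3, "dy": 1.6, "dz": 1.0, "turn": 0}]}}

```text
t: 6.18
eef_pos: [0.5245, -0.004, 0.0333]
orientation: [2.561, 1.817, -0.002]
ft_force: [0.3, -0.6, 0.4]
grip_width: 0.0911
```

Request:
{"method": "arm_command", "body": {"rows": [{"dx": 0.2, "dy": 0, "dz": 0, "turn": 0}, {"dx": 0.4, "dy": 0, "dz": 0, "turn": 0}, {"dx": 0.6, "dy": 0, "dz": 0, "turn": 0}, {"dx": 0.8, "dy": 0, "dz": 0, "turn": 0}, {"dx": 0.9, "dy": 0, "dz": 0, "turn": 0}]}}

```text
t: 6.8
eef_pos: [0.532, 0.0173, 0.0333]
orientation: [2.561, 1.817, -0.002]
ft_force: [-2.8, -12.4, 3.3]
grip_width: 0.0912
```

Run:
```python
from h import *
goto(q[3]+.076-.049,-.0125,.033)
cv2.imwrite('pics/wrist7.png',cams.camera('wrist')[:,:,::-1])
```

```text
t 6.8 p [0.532  0.0173 0.0333] move [-0.    0.01  0.01] turn units -0.03 yawy -19.29 F [ -2.8 -12.4   3.3] tilt [-0.    -0.002 -1.   ]
unit tcp [-0.2014 -0.0125  0.0333]
```

View pics/wrist7.png

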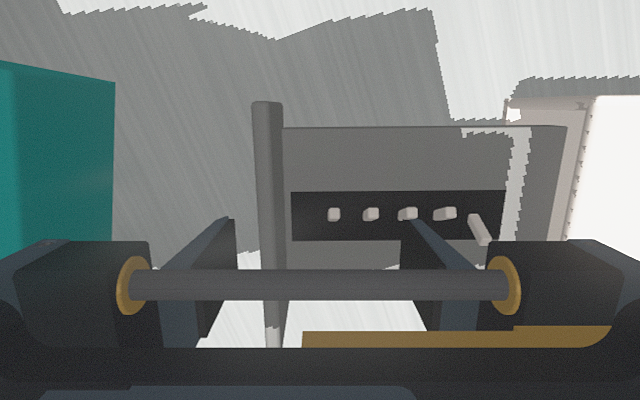

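Request:
{"method": "arm_command", "body": {"rows": [{"dx": -0.4, "dy": 0, "dz": 0, "turn": 0}, {"dx": -1.0, "dy": 0, "dz": 0, "turn": 0}, {"dx": -1.2, "dy": 0, "dz": 0, "turn": 0}, {"dx": -1.2, "dy": -0.8, "dz": -1.2, "turn": 0}, {"dx": -1.2, "dy": -0.8, "dz": -2.0, "turn": 0}]}}

```text
t: 7.48
eef_pos: [0.5019, -0.0045, 0.0839]
orientation: [2.562, 1.817, -0.004]
ft_force: [-0.2, 0.2, 0.3]
grip_width: 0.0911
```

Run:
```python
from h import *
goto(q[3]+.056-.049,.045,.083)
for n,P in(('aer tip top',('top',(187,128),.148)),('aer base top',('top',(200,138),.068)),('scene tip',('scene',(385,288),.148)),('scene base',('scene',(378,319),.068)),('scene corner rear?',('scene',(335,290),.068)),('c2',('scene',(412,243),.068)),('c3',('scene',(462,290),.068))): print(n,W2U(back(*P)).round(3))
cv2.imwrite('pics/wrist8.png',cams.camera('wrist')[:,:,::-1])
cv2.imwrite('pics/scene8.png',cams.camera('scene')[:,:,::-1])
```

```text
t 7.475 p [ 0.5019 -0.0045  0.0839] move [3.51 0.05 0.03] turn units -0.04 yawy -19.31 F [-0.2  0.2  0.3] tilt [-0.002 -0.002 -1.   ]
unit tcp [-0.2228 -0.0428  0.0839]
aer tip top [-0.166  0.301  0.148]
aer base top [-0.162  0.295  0.068]
scene tip [-0.165  0.307  0.148]
scene base [-0.164  0.308  0.068]
scene corner rear? [-0.128  0.229  0.068]
c2 [-0.317  0.196  0.068]
c3 [-0.327  0.323  0.068]
```

View pics/wrist8.png

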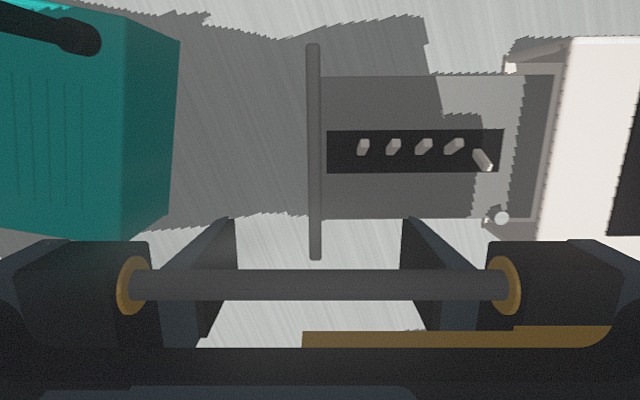

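View pics/scene8.png

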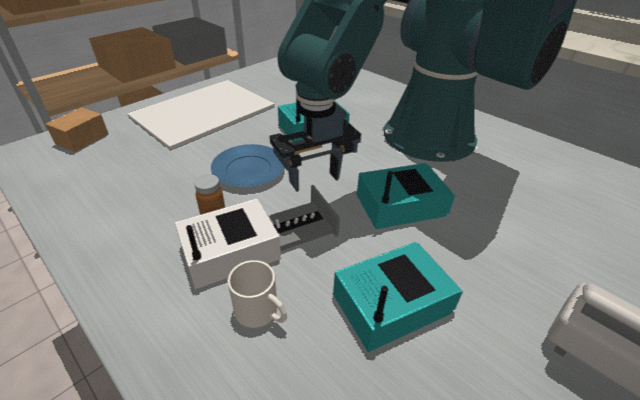

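Run:
```python
from h import *
for P in(('top',(253,222),.148),('top',(260,227),.068),('scene',(389,174),.148),('scene',(385,200),.068),('scene',(364,194),.068),('scene',(358,172),.068),('top',(262,217),.068),('top',(302,237),.068)): print(P,W2U(back(*P)).round(3))
```

```text
('top', (253, 222), 0.148) [-0.339  0.069  0.148]
('top', (260, 227), 0.068) [-0.341  0.064  0.068]
('scene', (389, 174), 0.148) [-0.334  0.073  0.148]
('scene', (385, 200), 0.068) [-0.343  0.065  0.068]
('scene', (364, 194), 0.068) [-0.312  0.027  0.068]
('scene', (358, 172), 0.068) [-0.344 -0.051  0.068]
('top', (262, 217), 0.068) [-0.315  0.067  0.068]
('top', (302, 237), 0.068) [-0.333 -0.047  0.068]
```

Request:
{"method": "arm_command", "body": {"rows": [{"dx": 1.5, "dy": 0.1, "dz": 0, "turn": 0}, {"dx": 3.2, "dy": 0.1, "dz": 0, "turn": 0}, {"dx": 3.5, "dy": 0.1, "dz": 0, "turn": 0}, {"dx": 3.5, "dy": 0.1, "dz": 1.2, "turn": 0}, {"dx": 3.5, "dy": 0.1, "dz": 2.0, "turn": 0}]}}

```text
t: 8.2
eef_pos: [0.5348, 0.0765, 0.0333]
orientation: [2.56, 1.816, -0.001]
ft_force: [0.8, 0.5, -1.0]
grip_width: 0.0914
```

Run:
```python
from h import *
goto(q[3]+.056-.049,.0125,.033)
```

```text
t 8.2 p [0.5348 0.0765 0.0333] move [-1.28 -0.11  0.02] turn units -0.04 yawy -19.32 F [ 0.8  0.5 -1. ] tilt [ 0.001 -0.003 -1.   ]
unit tcp [-0.218   0.0444  0.0333]
```

Request:
{"method": "arm_command", "body": {"rows": [{"dx": -0.4, "dy": -0.1, "dz": 0, "turn": 0}, {"dx": -0.6, "dy": -0.1, "dz": 0, "turn": 0}, {"dx": -0.8, "dy": -0.1, "dz": 0, "turn": 0}, {"dx": -1.0, "dy": -0.1, "dz": 0, "turn": 0}, {"dx": -1.15, "dy": -0.1, "dz": 0, "turn": 0}]}}

```text
t: 8.82
eef_pos: [0.5233, 0.0499, 0.0338]
orientation: [2.56, 1.815, 0.0]
ft_force: [1.8, -1.3, 0.9]
grip_width: 0.0914
```

Run:
```python
from h import *
goto(q[3]+.056-.049,.0125,.033)
cv2.imwrite('pics/wrist9.png',cams.camera('wrist')[:,:,::-1])
```

```text
t 8.825 p [0.5233 0.0499 0.0338] move [-0.12 -0.03  0.03] turn units -0.04 yawy -19.32 F [ 1.8 -1.3  0.9] tilt [ 0.002 -0.003 -1.   ]
unit tcp [-0.2202  0.0155  0.0338]
```

View pics/wrist9.png

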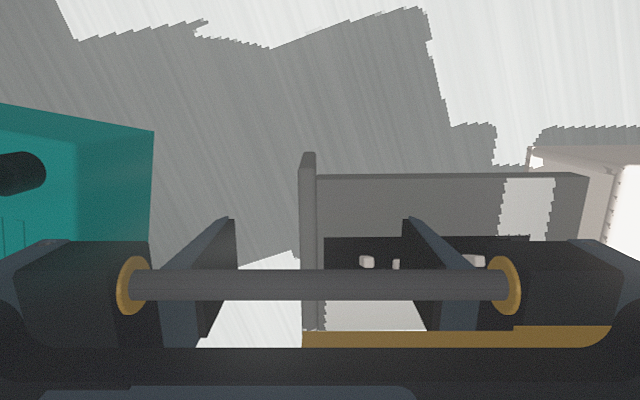

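Request:
{"method": "arm_command", "body": {"rows": [{"dx": 0.7, "dy": 0, "dz": 0, "turn": 0}, {"dx": 0.7, "dy": -0.12, "dz": 0, "turn": 0}, {"dx": 0.4, "dy": -0.12, "dz": 0, "turn": 0}, {"dx": 0.1, "dy": -0.12, "dz": 0, "turn": 0}, {"dx": -0.12, "dy": -0.12, "dz": 0, "turn": 0}]}}

```text
t: 9.5
eef_pos: [0.5204, 0.0485, 0.034]
orientation: [2.56, 1.815, 0.006]
ft_force: [8.8, 40.5, 12.6]
grip_width: 0.0912
```

Run:
```python
from h import *
goto(q[3]+.056-.049,.0125,.033)
cv2.imwrite('pics/wrist10.png',cams.camera('wrist')[:,:,::-1])
```

```text
t 9.5 p [0.5204 0.0485 0.034 ] move [-0.03  0.06  0.04] turn units -0.04 yawy -19.31 F [ 8.8 40.5 12.6] tilt [ 0.005 -0.001 -1.   ]
unit tcp [-0.2225  0.0132  0.034 ]
```

View pics/wrist10.png

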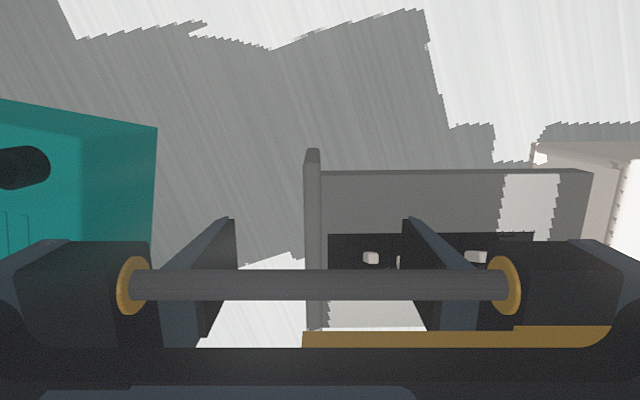

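Request:
{"method": "arm_command", "body": {"rows": [{"dx": 0.4, "dy": 0, "dz": 0, "turn": 0}, {"dx": 1.0, "dy": 0, "dz": 0, "turn": 0}, {"dx": 1.4, "dy": 0, "dz": 0, "turn": 0}, {"dx": 1.4, "dy": 0, "dz": -1.2, "turn": 0}, {"dx": 1.4, "dy": 0, "dz": -2.4, "turn": 0}]}}

```text
t: 10.18
eef_pos: [0.5321, 0.0819, 0.0949]
orientation: [2.559, 1.816, 0.007]
ft_force: [-0.7, 0.1, -0.4]
grip_width: 0.0911
```

Request:
{"method": "arm_command", "body": {"rows": [{"dx": -1.6, "dy": 0, "dz": 0, "turn": 0}, {"dx": -3.5, "dy": -0.4, "dz": 0, "turn": 0}, {"dx": -4.0, "dy": -1.0, "dz": 0, "turn": 0}, {"dx": -4.0, "dy": -1.8, "dz": 0, "turn": 0}, {"dx": -4.0, "dy": -1.8, "dz": 0, "turn": 0}]}}

```text
t: 10.8
eef_pos: [0.4555, 0.0035, 0.0944]
orientation: [2.558, 1.818, 0.006]
ft_force: [0.3, 0.2, 0.8]
grip_width: 0.0911
```

Run:
```python
from h import *
goto(q[3]-.016,-.0,.09)
im=cams.camera('wrist')[:,:,::-1];cv2.imwrite('pics/wrist11.png',im)
cv2.imwrite('pics/scene11z.png',cv2.resize(cams.camera('scene')[165:295,170:350,::-1],None,fx=4,fy=4,interpolation=cv2.INTER_CUBIC))
```

```text
t 10.8 p [0.4555 0.0035 0.0944] move [2.02 1.   0.18] turn units -0.03 yawy -19.21 F [0.3 0.2 0.8] tilt [ 0.005 -0.001 -1.   ]
unit tcp [-0.2693 -0.0504  0.0944]
```

View pics/wrist11.png

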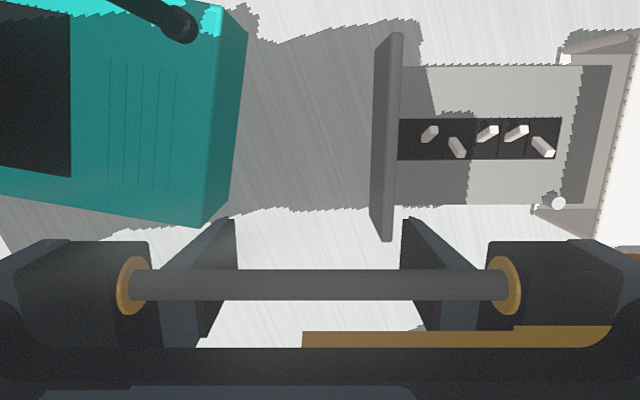

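View pics/scene11z.png

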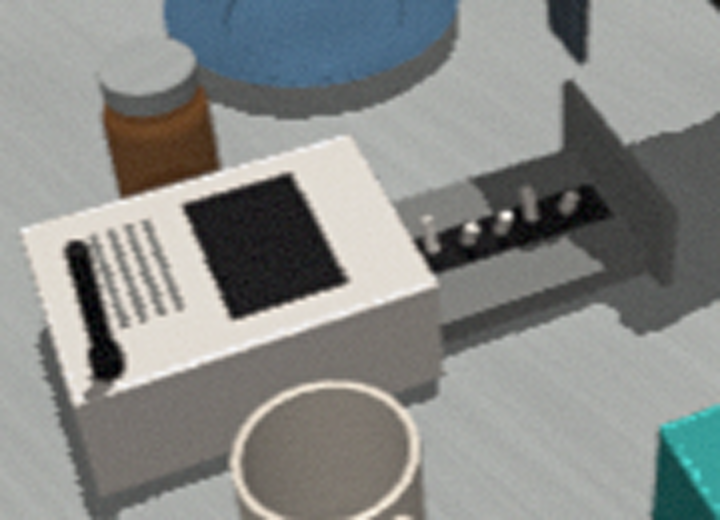

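Request:
{"method": "arm_command", "body": {"rows": [{"dx": 0.8, "dy": 0.1, "dz": 0, "turn": 0}, {"dx": 1.6, "dy": 0.2, "dz": 0, "turn": 0}, {"dx": 2.0, "dy": 0.2, "dz": 0, "turn": 0}, {"dx": 2.0, "dy": 0.2, "dz": 0, "turn": 0}, {"dx": 2.0, "dy": 0.2, "dz": 0, "turn": 0}], "gripper": 0, "grip_force": 20}}

```text
t: 11.52
eef_pos: [0.4782, 0.0486, 0.0948]
orientation: [2.557, 1.818, 0.008]
ft_force: [-0.3, -0.4, 0.2]
grip_width: 0.0439
```

Run:
```python
from h import *
goto(q[3]-.035,0,.030);print(state()[0]['grip_width'])
cv2.imwrite('pics/wrist12.png',cams.camera('wrist')[:,:,::-1])
```

```text
t 11.525 p [0.4782 0.0486 0.0948] move [ 0.01 -0.04  2.59] turn units -0.02 yawy -19.19 F [-0.3 -0.4  0.2] tilt [ 0.006 -0.001 -1.   ]
unit tcp [-0.2625 -0.0004  0.0948]
0.043926306128609434
```

View pics/wrist12.png

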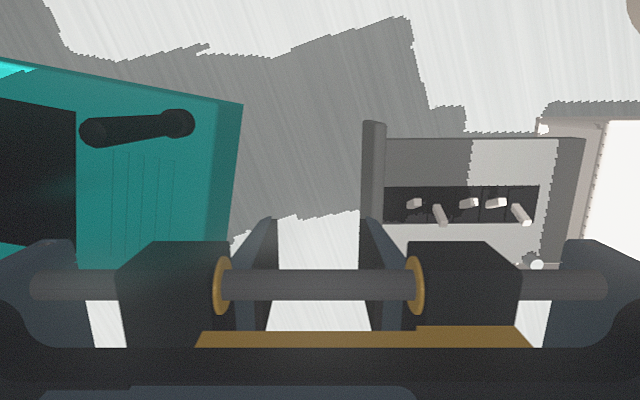

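Request:
{"method": "arm_command", "body": {"rows": [{"dx": 0, "dy": 0, "dz": 0, "turn": 0}, {"dx": 0, "dy": 0, "dz": 0, "turn": 0}, {"dx": 0, "dy": 0, "dz": 0, "turn": 0}, {"dx": 0, "dy": 0, "dz": 0, "turn": 0}, {"dx": 0, "dy": 0, "dz": 0, "turn": 0}]}}

```text
t: 12.2
eef_pos: [0.4781, 0.0485, 0.0948]
orientation: [2.557, 1.817, 0.008]
ft_force: [-0.7, 0.1, 0.2]
grip_width: 0.0007
```

Request:
{"method": "arm_command", "body": {"rows": [{"dx": 0, "dy": 0, "dz": 0.7, "turn": 0}, {"dx": 0, "dy": 0, "dz": 1.4, "turn": 0}, {"dx": 0, "dy": 0, "dz": 2.1, "turn": 0}, {"dx": 0, "dy": 0, "dz": 2.6, "turn": 0}, {"dx": 0, "dy": 0, "dz": 2.6, "turn": 0}]}}

```text
t: 12.82
eef_pos: [0.4778, 0.0484, 0.0286]
orientation: [2.558, 1.818, 0.005]
ft_force: [0.3, -0.3, 0.4]
grip_width: 0.0006
```

Run:
```python
from h import *
goto(q[3]-.010,0,.030);print(state()[0]['grip_width'])
cv2.imwrite('pics/wrist13.png',cams.camera('wrist')[:,:,::-1])
```

```text
t 12.825 p [0.4778 0.0484 0.0286] move [ 0.03  0.99 -0.05] turn units -0.02 yawy -19.21 F [ 0.3 -0.3  0.4] tilt [ 0.004 -0.001 -1.   ]
unit tcp [-0.2627 -0.0007  0.0286]
0.0006412344031184545
```

View pics/wrist13.png

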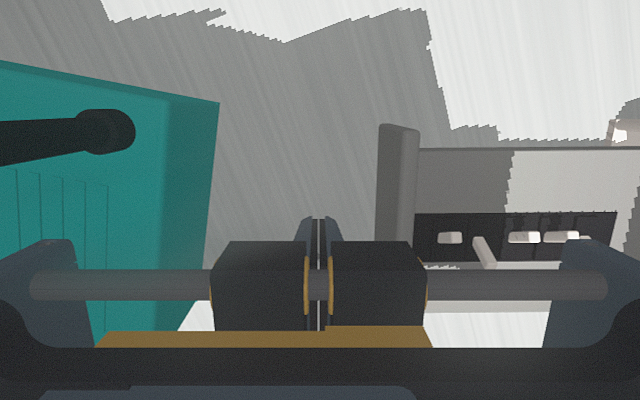

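Request:
{"method": "arm_command", "body": {"rows": [{"dx": 0, "dy": 0.5, "dz": 0, "turn": 0}, {"dx": 0, "dy": 1.0, "dz": 0, "turn": 0}, {"dx": 0, "dy": 1.5, "dz": 0, "turn": 0}, {"dx": 0, "dy": 2.0, "dz": 0, "turn": 0}, {"dx": 0, "dy": 2.5, "dz": 0, "turn": 0}]}}

```text
t: 13.5
eef_pos: [0.5382, 0.0276, 0.0297]
orientation: [2.558, 1.817, 0.006]
ft_force: [-1.3, 3.1, 1.4]
grip_width: 0.0005
```

Run:
```python
from h import *
goto(-.1115,0,.030)
cv2.imwrite('pics/wrist14.png',cams.camera('wrist')[:,:,::-1])
```

```text
t 13.5 p [0.5382 0.0276 0.0297] move [0.05 3.5  0.01] turn units -0.03 yawy -19.21 F [-1.3  3.1  1.4] tilt [ 0.005 -0.001 -1.   ]
unit tcp [-0.1989 -0.0008  0.0297]
```

View pics/wrist14.png

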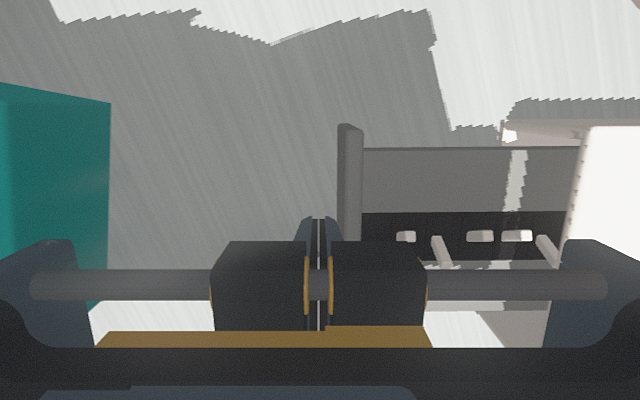

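Request:
{"method": "arm_command", "body": {"rows": [{"dx": 0, "dy": 0.6, "dz": 0, "turn": 0}, {"dx": 0, "dy": 1.2, "dz": 0, "turn": 0}, {"dx": 0, "dy": 1.8, "dz": 0, "turn": 0}, {"dx": 0, "dy": 2.4, "dz": 0, "turn": 0}, {"dx": 0, "dy": 2.8, "dz": 0, "turn": 0}]}}

```text
t: 14.18
eef_pos: [0.6069, 0.0038, 0.0305]
orientation: [2.557, 1.816, 0.009]
ft_force: [-1.9, 1.9, -1.2]
grip_width: 0.0004
```

Run:
```python
from h import *
goto(-.1115,0,.030)
cv2.imwrite('pics/wrist15.png',cams.camera('wrist')[:,:,::-1])
```

```text
t 14.175 p [0.6069 0.0038 0.0305] move [0.04 0.59 0.02] turn units -0.03 yawy -19.23 F [-1.9  1.9 -1.2] tilt [ 0.007 -0.001 -1.   ]
unit tcp [-0.1262 -0.0009  0.0305]
```

View pics/wrist15.png

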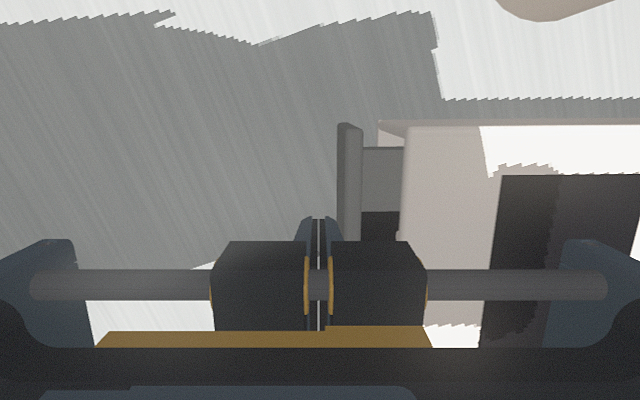

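Request:
{"method": "arm_command", "body": {"rows": [{"dx": 0, "dy": 0.15, "dz": 0, "turn": 0}, {"dx": 0, "dy": 0.3, "dz": 0, "turn": 0}, {"dx": 0, "dy": 0.4, "dz": 0, "turn": 0}, {"dx": 0, "dy": 0.5, "dz": 0, "turn": 0}, {"dx": 0, "dy": 0.5, "dz": 0, "turn": 0}]}}

```text
t: 14.85
eef_pos: [0.6204, -0.0007, 0.0311]
orientation: [2.556, 1.815, 0.011]
ft_force: [-0.5, -0.2, 0.4]
grip_width: 0.0004
```

Run:
```python
from h import *
goto(-.1115,0,.030)
cv2.imwrite('pics/wrist16.png',cams.camera('wrist')[:,:,::-1])
```

```text
t 14.85 p [ 0.6204 -0.0007  0.0311] move [0.03 0.02 0.04] turn units -0.03 yawy -19.23 F [-0.5 -0.2  0.4] tilt [ 0.01  -0.001 -1.   ]
unit tcp [-0.1119 -0.0008  0.0311]
```

View pics/wrist16.png

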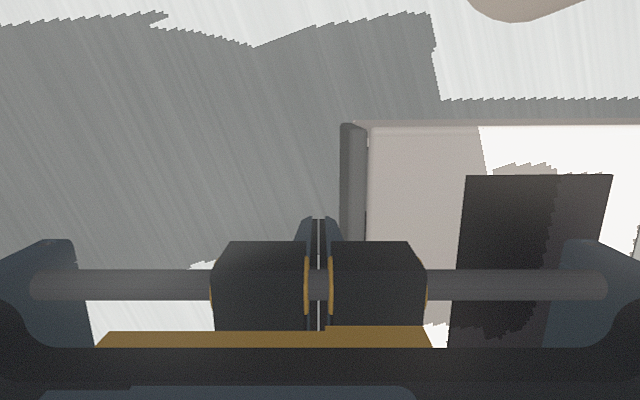

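Request:
{"method": "arm_command", "body": {"rows": [{"dx": 0, "dy": 0.05, "dz": 0, "turn": 0}, {"dx": 0, "dy": 0.1, "dz": 0, "turn": 0}, {"dx": 0, "dy": 0.15, "dz": 0, "turn": 0}, {"dx": 0, "dy": 0.2, "dz": 0, "turn": 0}, {"dx": 0, "dy": 0.2, "dz": 0, "turn": 0}]}}

```text
t: 15.52
eef_pos: [0.6222, -0.0015, 0.031]
orientation: [2.56, 1.818, 0.004]
ft_force: [-19.2, 9.7, 19.7]
grip_width: 0.0004
```

Run:
```python
from h import *
goto(-.1115,0,.030)
```

```text
t 15.525 p [ 0.6222 -0.0015  0.031 ] move [ 0.04 -0.06  0.04] turn units -0.03 yawy -19.23 F [-19.2   9.7  19.7] tilt [ 0.003 -0.    -1.   ]
unit tcp [-0.1099 -0.0009  0.031 ]
```

Firm stop at 20 N after only 2 mm: the tray is home. Now I'll back off, lift, and check.

Request:
{"method": "arm_command", "body": {"rows": [{"dx": 0, "dy": -0.4, "dz": 0, "turn": 0}, {"dx": 0, "dy": -1.2, "dz": 0, "turn": 0}, {"dx": 0, "dy": -1.6, "dz": -0.8, "turn": 0}, {"dx": -1.5, "dy": -1.8, "dz": -2.8, "turn": 0}, {"dx": -3.0, "dy": -1.8, "dz": -4.5, "turn": 0}]}}

```text
t: 16.15
eef_pos: [0.554, -0.0579, 0.1446]
orientation: [2.558, 1.819, 0.004]
ft_force: [0.2, -0.9, 0.4]
grip_width: 0.0006
```

Run:
```python
from h import *
goto(-.1115,0,.030)
cv2.imwrite('pics/wrist17.png',cams.camera('wrist')[:,:,::-1])
cv2.imwrite('pics/scene17.png',cams.camera('scene')[:,:,::-1])
im=cams.camera('top')[:,:,::-1].copy();cv2.imwrite('pics/top17.png',im)
```

```text
t 16.15 p [ 0.554  -0.0579  0.1446] move [3.06 1.76 4.59] turn units -0.02 yawy -19.16 F [ 0.2 -0.9  0.4] tilt [ 0.004 -0.    -1.   ]
unit tcp [-0.1562 -0.0765  0.1446]
```

View pics/wrist17.png

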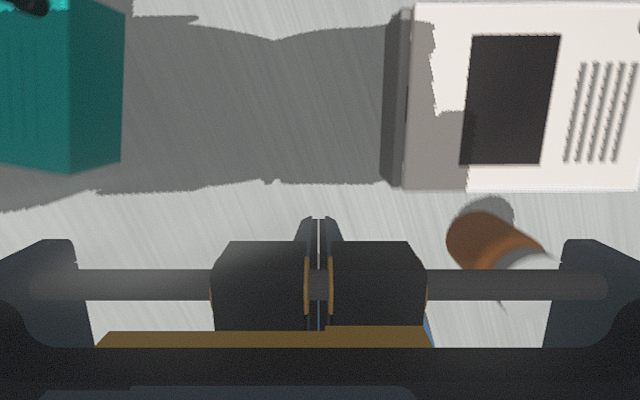

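View pics/scene17.png

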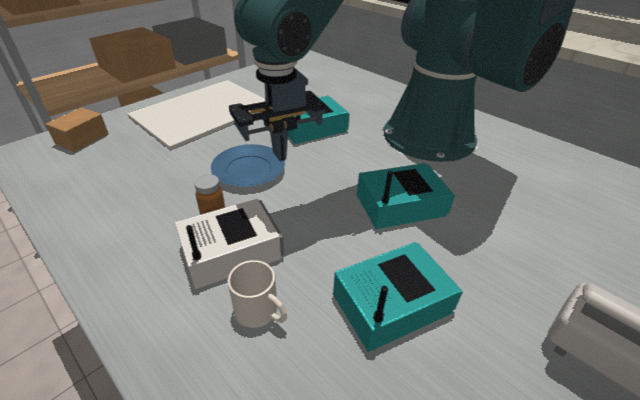

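Run:
```python
from cell import readout,order
o=readout.get_obs();print(o['t'],abs(o['qvel']).max(),o['ft_force']);order.finish_job()
```

```text
16.3 0.05501771638955225 [-0.11921817 -0.4438578  -0.2700404 ]
the job is handed in; nothing more can be done
```

I set the five switches and pushed the tray home, then handed the job in at 16.3 s; no verdict was reported.

**Switches:** Switch 1 started close to upright rather than leaning either way. I pushed switches 1 and 3 on and switch 2 off; 4 and 5 were already right and I left them. A wrist picture before the push, with the tray still out, showed 1, 3 and 4 leaning to the aerial's side and 2 and 5 the other way. I could not see them again once the tray was in.

**Tray:** I pushed the front plate with the closed fingers. The force dropped to about zero near home, and a further gentle push met a firm stop after about 2 mm. The last pictures show the plate flush against the receiver.

**Surroundings:** In the last pictures the mug, jar and plate stand where they were, and the arm is lifted clear with about zero force.

**Checks that were less clean:**
- The first sweep at switch 2 caught only part of the lever, so I backed off and repeated it. The repeat ended with a brief 40 N on the wrist from the fingertip against the lever's stop. The 40 N limit is for the arm and the gripper's body, and the wrist limit is 120 N.
- My position fits from the fixed cameras and the wrist camera agreed to about 1–2 mm.

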